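Rack a moulded tray cover on edge

ROBOT

A 6-joint arm with a two-finger parallel gripper is mounted at the origin on the work surface. World frame = base frame: x ahead of the robot, y to its left, z up, the work surface at z = 0. Lengths are in mm, angles in rad, forces in N, time in s.
With the tool pointing down it reaches from about 300 to 775 mm from the base axis. Payload 14.6 kg.
Tool frame: the origin (TCP) lies on the centre line of the jaws, within the pads' length; the fingertips stand 19 mm ahead of it and the grasp point (between the pads) is the TCP (bot.tip_reach is the distance from the TCP to the fingertips, in mm); z points along the fingers, y is the line along which they close (so a half turn about z gives the same grasp; the last joint's range is limited). The gripper opens to 85 mm and grips with 20 to 120 N. Pads are 22 mm wide; open, the fingers measure 114 mm over their backs; the gripper's body (76 mm by 85 mm) begins 54 mm behind the grasp point. The pads swing forward as they close: fully open they stand 13 mm farther back than shut.
Start: joints at [1.036, 0.3, 1.521, -0, 1.321, -0.067], TCP at [248.004, 490.901, 250.281] pointing down, gripper open.
Joint ranges: [-3.03, 3.03], [-0.79, 2.21], [0.23, 2.52], [-1.04, 4.18], [0, 3.07], [-2.55, 2.55]. Speed limits (rad/s): [2.22, 2.22, 2.57, 3.14, 3.14, 3.14].

INTERFACE

Orientations are given as a unit quaternion [w, x, y, z].
In Python, from rig import bot gives the robot as it stands. Calls block until the motion is done:
- bot.move_to(position, orientation): joint-space move of the TCP to a pose.
- bot.servo_line(position, attitude=None, speed=150, until_force=None): straight line of the TCP; attitude=None keeps the orientation; speed is the mean speed in mm/s. With until_force (N) it stops when the force on the tool has changed by that much, and returns True; else False.
- bot.move_joints(angles): joint-space move.
- bot.move_gripper(opening, grip_force=None): finger opening in mm; grip_force is the grip in N (None keeps the last); returns when the fingers have stopped.
- bot.dwell(seconds).
- bot.ik(position, orientation): joint angles nearest the present ones, or None.
- bot.read_state(): the state.
- bot.read_camera(name): name is "scene" or "side" or "wrist"; returns a dict with "image" (384x512x3 uint8, blue, green, red), "depth" (384x512 float32, mm along the optical axis (not along the pixel's ray), 0 where there is no reading), "fovy" (degrees; the focal length in pixels is half the picture's height over the tangent of half this angle, whatever the lens; pixels are square), "cx", "cy" (the principal point, pixels), "k1" (the pictures are not rectified: a ray, as slopes to the right and down, at radius r is drawn at 1 + k1 r^2 times it, then the intrinsics apply), "eye" and "attitude" of the camera in the world; the wrist camera has in their place "mount" (4x4, takes a point from camera to tool coordinates, whose origin is the TCP and whose axes are the flange's). Camera axes: x right, y down, z forward; pixel columns grow to the right and rows downward; lengths in mm; the calibration is good to about 2 mm. A picture is of the moment at which its call begins: read the wrist's pose just before it.
A pose or a line that the arm cannot do raises bot.MotionError and nothing moves.
- bot.finish_job(): hands the job in; it is judged then, once.
The state is a dict: "clock": time; "joint_positions": joint angles; "qvel": joint speeds; "effort": joint torques, N m; "ee_pos": TCP position; "tool_rot": TCP orientation; "ft_force": force on the tool from outside, world axes, zero at the start; "moment": the same for the moment, N m; "grip_width": finger opening in mm; "grip_force": force on a finger pad.
Only numpy, scipy, OpenCV 4.12 (cv2) and the standard library are available. Lean on these libraries where they do the work, as an engineer would, in place of code of your own. Each camera call takes 0.05 s, during which the arm holds its last target. There are 200 camera calls.

TASK

Lift the orange tray cover out of the open mould and stand it on its foot edge in the free slot of the pin rack, the one with the green strip: all the way down, centred along the slot, its rib facing the same way as those of the covers already there. The blue angled rest is there for changing your grip. Do not drop the cover, and leave the racked covers, the jar and the tray of cones where they are.

Things in the scene. Friction and masses are not known exactly. Their poses are not given: they have to be found in the camera images.
- cover: Cover to move, starts face up in the mould: orange plate 120 (own x) by 86 (own y) by 10 mm thick (own z), about 130 g. Origin at the centre of its plain back; z points out of its dimpled face (z = 10). A rib on the face, 16 mm wide in x, y = -30 to +10, top at z = 35, is gripped from above across x. Foot edge: y = -43. Top edge: y = +43; the 33 mm between rib and top edge is plain plate.
- cover_foot (a point): Point on the cover, middle of its foot edge (the long edge nearer the rib): own (0, -43, 5) mm.
- rib_top (a point): Point on the cover, middle of the top of its rib: own (0, -10, 35) mm.
- mould: Fixed aluminium open mould, 190 (x) by 150 (y) by 32 mm high, origin at the centre of its underside. Cavity 124 by 90 mm, 10 mm deep (floor at z = 22): the cover's face starts flush with the mould's top, its edges out of reach; axes of cover and mould start parallel. Four guide pins, 12 mm thick, stand 25 mm above the top at x = +-83, y = +-63.
- rest: Fixed blue angled rest on a grey foot 120 by 110 mm, origin at the centre of its underside. Two rails, 18 mm wide, 60 long, at own y = +-43 mm, rise at 45 degrees towards own +x from a lip square to them, 12 mm high; open between the rails. A cover laid back on the rails, foot edge to the lip, rib up, slides onto the lip and stays; its top edge overhangs the rails by 26 mm.
- rest_foot (a point): Point on the rest, middle of the corner line (along own y) where the rails' upper faces meet the lip: own (-17, 0, 70) mm.
- rack: Fixed white rack, base plate 170 (x) by 208 (y) by 10 mm, origin at the centre of its underside. Three slots along own x at y = -52, 0, +52 mm: gaps of 13 mm between upright steel pins, 8 mm thick, round-topped, up to z = 46, in pairs at x = -45 and +45. White end cheeks, 6 mm thick, up to z = 80, at y = -100 and +100.
- slot: Flat green strip, 160 by 12 mm, that marks the free slot; the cover's foot sinks through it onto the base plate. Origin on the base plate's top in the middle of the free slot; x along the slot, axes parallel to the rack's. The racked covers' ribs face its -y.
- cover_a: A like cover already standing in the rack, foot edge down, rib facing own -y, its top 96 mm above the table. Origin in the middle of its foot edge; x along its length, z up. Loose.
- cover_b: Another like cover standing in the rack, same frame as cover_a. Loose.
- cone_tray: Bystander: orange block 78 by 100 by 30 mm with paper cones standing in it to 107 mm. Origin at the centre of its underside.
- jar: Bystander: amber jar with black cap, 66 mm diameter, 100 mm high. Origin at the centre of its underside.
Things that resemble listed ones, but are neither listed nor needed, are in the scene too. What is shaped like the cover but pink or white is not meant. What is shaped like the cover_a but pink is not meant.

How it is judged:
By the outcome, as a careful person would: the job done as asked, in the order asked, and still so for the second after the job is handed in, with the robot touching nothing.
It also fails if it takes over 72 s, if anything falls off the work surface, if the arm or the gripper's body presses on something with over 40 N, if the wrist force passes 120 N, or if a joint passes its speed limit or range.

## Working session

There is one attempt and no reset: what is moved stays moved. The work goes in short steps, each a Python script; the robot and the scene stay as the last script left them, time stands still between calls to the robot, and variables do not carry over. Pictures are saved under pics/ and viewed, at most 10 in all, crops included, and the job is handed in when it is done.

```bash
ls; mkdir -p pics
cat > h.py <<'E'
import numpy as np, cv2
from scipy.spatial.transform import Rotation as R
from rig import bot
def q2R(q): return R.from_quat([q[1],q[2],q[3],q[0]]).as_matrix()
def R2q(M):
    q=R.from_matrix(M).as_quat(); return [q[3],q[0],q[1],q[2]]
def snap(name,fn):
    s=bot.read_state(); c=bot.read_camera(name); cv2.imwrite('pics/%s.png'%fn,c['image'])
    if name=='wrist':
        T=np.eye(4);T[:3,:3]=q2R(s['tool_rot']);T[:3,3]=s['ee_pos'];T=T@np.array(c['mount'])
    else:
        T=np.eye(4);T[:3,:3]=q2R(c['attitude']);T[:3,3]=c['eye']
    np.savez('pics/%s.npz'%fn,image=c['image'],depth=c['depth'],T=T,k=[c['fovy'],c['cx'],c['cy'],c['k1']])
    return load(fn)
def load(fn):
    d=np.load('pics/%s.npz'%fn); fovy,cx,cy,k1=d['k']; D=d['depth']; h,w=D.shape
    f=h/2/np.tan(np.radians(fovy)/2)
    K=np.array([[f,0,cx],[0,f,cy],[0,0,1]])
    u,v=np.meshgrid(np.arange(w),np.arange(h))
    # invert distortion by fixed point iteration
    x=(u-cx)/f;y=(v-cy)/f;xu,yu=x.copy(),y.copy()
    for _ in range(20):
        s=1+k1*(xu**2+yu**2); xu,yu=x/s,y/s
    P=np.stack([xu*D,yu*D,D],-1)@d['T'][:3,:3].T+d['T'][:3,3]
    P[D<=0]=np.nan
    return d['image'],P
E
python3 - <<'E'
from h import *
for n in ('scene','side','wrist'):
    im,P=snap(n,n+'0')
    print(n,np.load('pics/%s0.npz'%n)['k'],np.load('pics/%s0.npz'%n)['T'].round(2).tolist())
a=cv2.imread('pics/scene0.png');b=cv2.imread('pics/side0.png')
cv2.imwrite('pics/s0.png',cv2.resize(a,(800,600)))
cv2.imwrite('pics/d0.png',cv2.resize(b,(800,600)))
print(bot.read_state())
E
```

```text
pics
scene [ 5.02481279e+01  2.55377301e+02  1.91044000e+02 -9.99446391e-02] [[0.87, 0.44, -0.24, 887.4], [0.5, -0.75, 0.43, -492.23], [0.0, -0.49, -0.87, 1213.24], [0.0, 0.0, 0.0, 1.0]]
side [ 5.17275180e+01  2.54827495e+02  1.95034477e+02 -2.17976634e-02] [[0.98, -0.17, 0.15, 373.63], [-0.22, -0.68, 0.7, -721.05], [-0.02, -0.71, -0.7, 859.56], [0.0, 0.0, 0.0, 1.0]]
wrist [ 6.74660575e+01  2.58010857e+02  1.91258833e+02 -3.78887095e-03] [[0.45, 0.86, 0.26, 181.29], [0.89, -0.43, -0.13, 524.19], [-0.0, 0.29, -0.96, 373.37], [0.0, 0.0, 0.0, 1.0]]
{'clock': 0.15, 'joint_positions': array([ 1.03640400e+00,  3.00361381e-01,  1.52142039e+00, -1.96875375e-05,
        1.32068711e+00, -6.66277055e-02]), 'qvel': array([-0.00054376,  0.0005961 , -0.00425827,  0.00017934, -0.00092208,
        0.00100499]), 'effort': array([ 1.68072034e-03, -5.43666744e+01, -3.61884713e+01, -1.70147365e-05,
        3.15976118e-03, -2.85668756e-05]), 'ee_pos': array([247.93346756, 490.77739167, 249.84947447]), 'tool_rot': array([-1.20575952e-04,  2.31753477e-01,  9.72774452e-01, -4.21303086e-04]), 'ft_force': array([ 0.03049165,  0.67774583, -0.38169677]), 'moment': array([-0.02613229,  0.04570696, -0.03305968]), 'grip_force': 0.0, 'grip_width': 85.52796615180526}
```

View pics/s0.png

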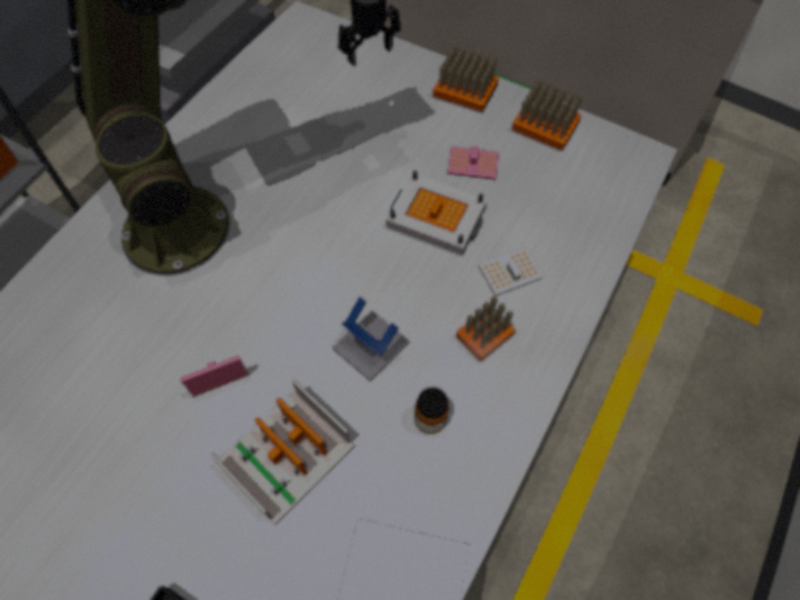

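View pics/d0.png

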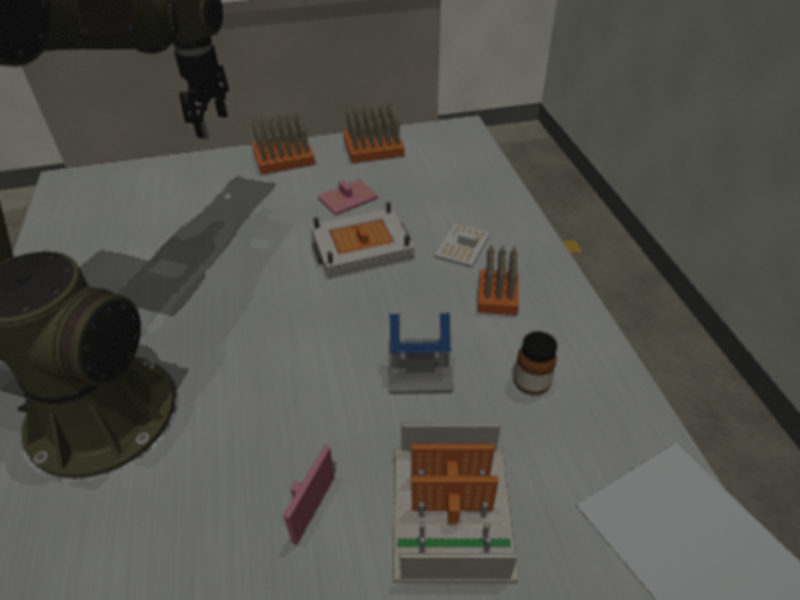

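The scene view (800x600) shows these cover-shaped things:
- orange in the mould at (437,210)
- pink flat at (473,160)
- white at (510,270)
- pink standing at (213,375)
- two racked orange at (283,435)

The one in the mould with four pins is meant, since it is orange and face up in the mould. The blue rest is at (370,335). The rack's green strip is at (265,472), in the end slot nearest the side camera, and the racked ribs face it. Next I get coarse positions.

Run:
```python
from h import *
for n in ('scene0','side0'):
    im,P=load(n); hsv=cv2.cvtColor(im,cv2.COLOR_BGR2HSV); Z=P[...,2]
    M={'orange':cv2.inRange(hsv,(3,150,90),(18,255,255)),'green':cv2.inRange(hsv,(50,110,60),(80,255,255)),'blue':cv2.inRange(hsv,(100,120,50),(125,255,255))}
    for k,m in M.items():
        nn,l,st,ce=cv2.connectedComponentsWithStats(m)
        for i in range(1,nn):
            if st[i,4]<40: continue
            p=P[(l==i)]; p=p[np.isfinite(p[:,0])]
            if abs(p[:,0].mean())>1000 or p[:,2].mean()<-20: continue
            r=cv2.minAreaRect(p[:,:2].astype(np.float32))
            print(n,k,st[i,4],(ce[i]/.64).round(),np.median(p,0).round(),'z',np.percentile(p[:,2],[5,95]).round(),np.round(r[0]),np.round(r[1]),round(r[2],1))
im=cv2.imread('pics/scene0.png'); c=cv2.resize(im[75:310,100:360],None,fx=2.5,fy=2.5,interpolation=cv2.INTER_CUBIC)
cv2.imwrite('pics/crop1.png',c)
```

```text
scene0 orange 220 [467.  93.] [410. 702.  29.] z [23. 35.] [409. 716.] [176.  98.] 41.7
scene0 orange 267 [547. 129.] [642. 692.  29.] z [22. 34.] [622. 732.] [146. 119.] 4.0
scene0 orange 577 [436. 209.] [519. 331.  32.] z [27. 54.] [514. 335.] [118.  85.] 4.8
scene0 orange 108 [469. 337.] [727.  78.  30.] z [26. 34.] [731.  83.] [33. 56.] 78.0
scene0 orange 97 [500. 337.] [784. 114.  31.] z [25. 34.] [782. 107.] [79. 15.] 70.1
scene0 orange 213 [299. 425.] [ 545. -263.   94.] z [60. 98.] [ 543. -270.] [ 34. 115.] 76.3
scene0 orange 221 [278. 445.] [ 533. -312.   93.] z [51. 98.] [ 534. -316.] [ 41. 114.] 88.3
scene0 green 155 [265. 473.] [ 524. -358.   11.] z [ 8. 15.] [ 521. -358.] [ 11. 151.] 76.7
scene0 blue 302 [368. 331.] [554. -37.  77.] z [ 69. 109.] [555. -29.] [ 55. 102.] 77.0
side0 orange 188 [369. 146.] [600. 694.  28.] z [24. 32.] [617. 730.] [114. 140.] 88.5
side0 orange 208 [279. 155.] [365. 707.  28.] z [25. 36.] [377. 744.] [137. 121.] 7.9
side0 orange 455 [360. 236.] [509. 331.  30.] z [27. 53.] [514. 335.] [115.  81.] 5.6
side0 orange 237 [496. 294.] [735.  86.  28.] z [25. 31.] [747. 109.] [99. 72.] 68.8
side0 orange 209 [452. 446.] [ 544. -258.   95.] z [92. 97.] [ 543. -258.] [ 10. 116.] 76.4
side0 orange 325 [453. 476.] [ 537. -304.   95.] z [61. 97.] [ 537. -287.] [ 54. 114.] 77.1
side0 orange 89 [454. 502.] [ 529. -324.   62.] z [48. 65.] [ 530. -324.] [28. 18.] 73.6
side0 green 117 [454. 542.] [ 523. -359.   10.] z [ 7. 12.] [ 522. -358.] [10. 82.] 76.6
side0 blue 367 [418. 338.] [546. -36.  76.] z [ 68. 105.] [553. -31.] [55. 99.] 78.1
```

View pics/crop1.png

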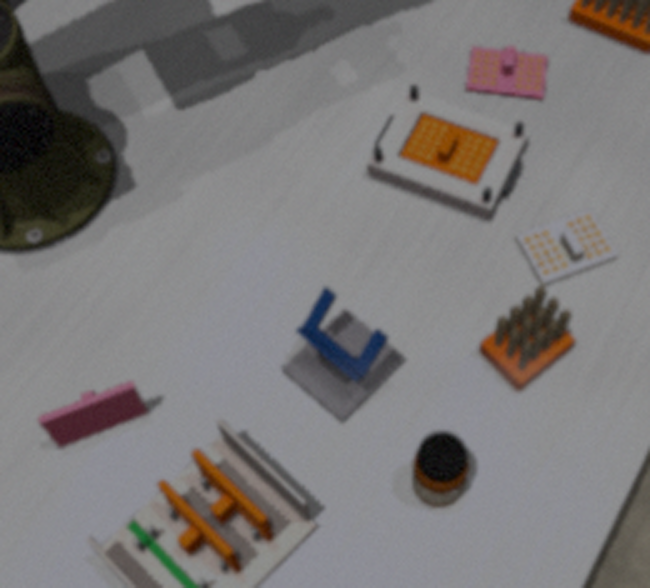

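The enlarged crop confirms the orange cover in the mould (447,147 in the crop), with pins at its corners. The blue rest's rails rise towards world +y, and its lip is on the rack side. Next is a closer wrist look at the rack, rest and mould.

```bash
cat >> h.py <<'E'
def down(yaw):  # tool pointing down, tool y at yaw (rad)
    c,s=np.cos(yaw),np.sin(yaw); y=np.array([c,s,0]); z=np.array([0,0,-1.]); return np.stack([np.cross(y,z),y,z],1)
E
python3 - <<'E'
from h import *
for n in ('scene0','side0'):
    im,P=load(n); Z=P[...,2]
    m=(abs(P[...,0]-514)<45)&(abs(P[...,1]-335)<35)
    print('rib',P[m&(Z>50)&(Z<65)].mean(0).round(1),P[m&(Z>50)&(Z<65)].std(0).round(1),(m&(Z>50)).sum())
    m=(abs(P[...,0]-554)<70)&(abs(P[...,1]+30)<60)
    print('rest hi',np.median(P[m&(Z>95)],0).round(1))
def best(p,yaw):
    o=[(abs(j[5]),j,yw) for yw in (yaw,yaw+np.pi) for j in [bot.ik(p,R2q(down(yw)))] if j is not None]
    for a in o: print(p,round(np.degrees(a[2])),np.round(a[1],2))
    return min(o,key=lambda a:a[0])
for n,p,yaw in (('rack1',[530,-320,260],77),('rest1',[552,-30,260],-13),('mould1',[514,335,240],5)):
    a=best(p,np.radians(yaw))
    bot.move_joints(a[1]); bot.dwell(.15); snap('wrist',n); print(bot.read_state()['clock'],bot.read_state()['ee_pos'].round(1))
t=np.hstack([cv2.imread('pics/%s.png'%n) for n in ('rack1','rest1','mould1')])
t=np.hstack([cv2.imread('pics/rack1.png'),cv2.imread('pics/rest1.png')]); t2=np.hstack([cv2.imread('pics/mould1.png'),np.zeros((384,512,3),np.uint8)])
cv2.imwrite('pics/tour.png',cv2.resize(np.vstack([t,t2]),(800,600),interpolation=cv2.INTER_AREA))
E
```

```text
rib [517.8 321.9  55.6] [ 4.9 11.9  2.7] 44
rest hi [592.2 -10.5 104.2]
rib [513.2 320.4  53.6] [ 4.6 12.5  1.5] 40
rest hi [523.4  -8.9 102.2]
[530, -320, 260] 77 [-0.6   0.45  1.29 -0.    1.4  -1.95]
[530, -320, 260] 257 [-0.6   0.45  1.29 -0.    1.4   1.2 ]
3.3583 [ 530.2 -319.7  260. ]
[552, -30, 260] -13 [-0.12  0.3   1.5  -0.    1.34  0.11]
4.675 [552.1 -30.8 259.9]
[514, 335, 240] 5 [ 0.52  0.45  1.34 -0.    1.35  0.43]
6.25 [514.5 334.1 240.2]
```

View pics/tour.png

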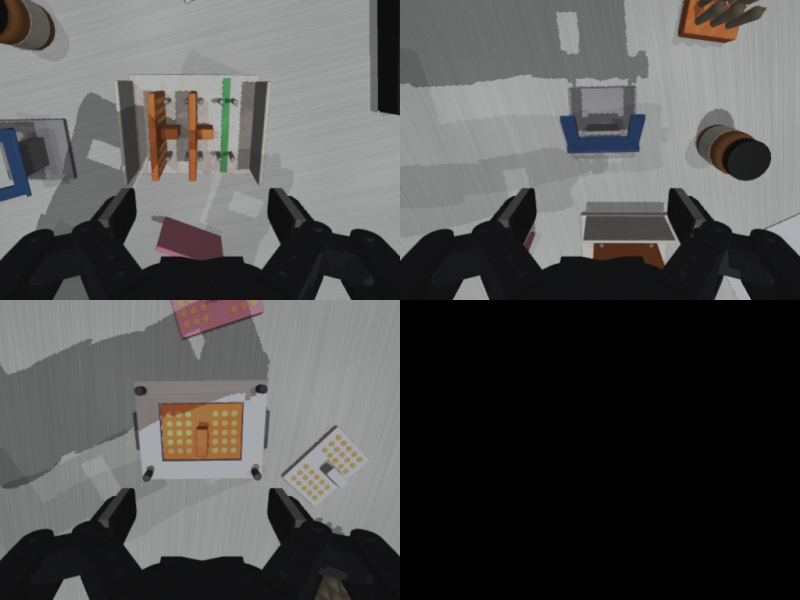

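Top-left pane: the rack, with the green strip at (225,125) and the ribs facing it. Top-right: the rest, with its lip at (603,150) and rails going up from it. Bottom-left: the mould, with the cover's rib at (203,440) on the world -y side, so cover x is at about +5°. Next I fit precise poses.

Run:
```python
from h import *
def msk(im,k):
    hsv=cv2.cvtColor(im,cv2.COLOR_BGR2HSV)
    return {'o':cv2.inRange(hsv,(3,120,60),(22,255,255)),'g':cv2.inRange(hsv,(50,90,40),(85,255,255)),'b':cv2.inRange(hsv,(100,120,40),(125,255,255))}[k]>0
def rect(p,yaw):
    c,s=np.cos(yaw),np.sin(yaw); B=np.array([[c,s],[-s,c]]); q=p[:,:2]@B.T
    lo,hi=np.percentile(q,[.7,99.3],axis=0); return ((lo+hi)/2@B).round(1),(hi-lo).round(1)
def yawof(p,w0):
    # angle minimising extent in the short direction
    ys=np.radians(np.arange(w0-6,w0+6,.1)); e=[rect(p,y)[1].prod() for y in ys]; return ys[int(np.argmin(e))]
for n in ('mould1','scene0','side0'):
    im,P=load(n); m=msk(im,'o')&(abs(P[...,0]-514)<80)&(abs(P[...,1]-335)<70); Z=P[...,2]
    p=P[m&(Z<40)]; y=yawof(p,5); print(n,'cover',np.degrees(y).round(2),rect(p,y),np.median(p[:,2]).round(1))
    p=P[m&(Z>53)&(Z<62)]; print('   rib',rect(p,y),np.median(p[:,2]).round(1))
for n in ('rack1','scene0','side0'):
    im,P=load(n); m=msk(im,'g')&(abs(P[...,0]-522)<90)&(abs(P[...,1]+358)<50); Z=P[...,2]
    p=P[m&(abs(Z-10)<8)]; 
    v=np.linalg.svd(p[:,:2]-p[:,:2].mean(0),full_matrices=False)[2][0]; y=np.arctan(v[1]/v[0]); print(n,'slot',np.degrees(y).round(2),rect(p,y),np.median(p[:,2]).round(1))
    # racked covers' tops
    m=msk(im,'o')&(abs(P[...,0]-540)<80)&(abs(P[...,1]+285)<50); q=P[m&(abs(Z-96)<5)]
    t=q[:,:2]@[np.sin(np.radians(13.2)),np.cos(np.radians(13.2))]
    for s in (t<t.mean(),t>t.mean()):
        a=q[s]; v=np.linalg.svd(a[:,:2]-a[:,:2].mean(0),full_matrices=False)[2][0]; yy=np.arctan(v[1]/v[0]); print('   racked',np.degrees(yy).round(2),rect(a,yy),np.median(a[:,2]).round(1))
for n in ('rest1','scene0','side0'):
    im,P=load(n); Z=P[...,2]; m=msk(im,'b')&(abs(P[...,0]-555)<90)&(abs(P[...,1]+30)<70)
    p=P[m&(Z>60)]; y=yawof(p,-13); c,s=np.cos(y),np.sin(y)
    rx=np.array([-s,c]); h=p[:,:2]@rx; z=p[:,2]
    print(n,'rest',np.degrees(y).round(2),rect(p,y),'z',np.percentile(z,[1,99]).round(1))
    d=z-h; print('   z-h hist',np.histogram(d,bins=np.arange(80,160,4)))
```

```text
mould1 cover 6.0 (array([513.4, 335.5]), array([118. ,  84.5])) 32.0
   rib (array([514.3, 325.6]), array([14.9, 38.6])) 57.0
scene0 cover 4.1 (array([513.1, 334.6]), array([120.4,  84.9])) 31.3
   rib (array([517.4, 322.5]), array([16.7, 36.7])) 56.4
side0 cover 5.8 (array([514.5, 333.8]), array([117.2,  82.7])) 29.7
   rib (array([512.9, 322. ]), array([15.1, 39.9])) 54.5
rack1 slot -13.24 (array([ 520.2, -357.6]), array([157.4,  10.5])) 11.2
   racked -13.34 (array([ 532.1, -307.6]), array([115.7,  10. ])) 95.9
   racked -13.19 (array([ 544.3, -257.3]), array([115.9,   9.9])) 95.9
scene0 slot -13.37 (array([ 521.4, -357.9]), array([150.8,  10.6])) 11.0
   racked -13.8 (array([ 535.1, -308.2]), array([113.6,   8.6])) 95.5
   racked -13.41 (array([ 545.6, -257.3]), array([115.4,   9.5])) 95.4
side0 slot -13.14 (array([ 520.6, -358.4]), array([154.2,  11.4])) 10.0
   racked -13.45 (array([ 533. , -307.9]), array([115.4,  12. ])) 94.9
   racked -13.34 (array([ 543.4, -258.2]), array([116.2,   9.7])) 95.2
rest1 rest -12.2 (array([553.4, -25. ]), array([101.2,  55.6])) z [ 69.9 112.3]
   z-h hist (array([0, 0, 0, 0, 0, 0, 0, 0, 0, 0, 0, 0, 0, 0, 0, 0, 0, 0, 0]), array([ 80,  84,  88,  92,  96, 100, 104, 108, 112, 116, 120, 124, 128,
       132, 136, 140, 144, 148, 152, 156]))
scene0 rest -11.3 (array([555.2, -28.6]), array([100.4,  52.6])) z [ 66.9 110.6]
   z-h hist (array([0, 0, 0, 0, 0, 0, 0, 0, 0, 0, 0, 0, 0, 0, 0, 0, 0, 0, 0]), array([ 80,  84,  88,  92,  96, 100, 104, 108, 112, 116, 120, 124, 128,
       132, 136, 140, 144, 148, 152, 156]))
side0 rest -13.1 (array([552.3, -30.3]), array([96.3, 53. ])) z [ 66.8 109. ]
   z-h hist (array([0, 0, 0, 0, 0, 0, 0, 0, 0, 0, 0, 0, 0, 0, 0, 0, 0, 0, 0]), array([ 80,  84,  88,  92,  96, 100, 104, 108, 112, 116, 120, 124, 128,
       132, 136, 140, 144, 148, 152, 156]))
```

Run:
```python
from h import *
im,P=load('rest1'); Z=P[...,2]; hsv=cv2.cvtColor(im,cv2.COLOR_BGR2HSV)
m=(cv2.inRange(hsv,(100,120,40),(125,255,255))>0)&(abs(P[...,0]-555)<90)&(abs(P[...,1]+30)<70)&(Z>60)
p=P[m]
for yd in (-12.2,-13.2):
    y=np.radians(yd); rx=np.array([-np.sin(y),np.cos(y)]); d=p[:,2]-p[:,:2]@rx
    print(yd,np.histogram(d[p[:,2]>82],bins=np.arange(-60,10,3)), np.median(d[p[:,2]>86]))
for s in (1,-1):  # each rail's own line for the yaw
    w=(p[:,:2]-[553,-25])@[np.cos(y),np.sin(y)]; a=p[(p[:,2]>86)&(w*s>0)]
    print(s,a.mean(0).round(1),(w[(p[:,2]>86)&(w*s>0)]).min().round(1),(w[(p[:,2]>86)&(w*s>0)]).max().round(1),np.median((a[:,2]-a[:,:2]@rx)).round(1))
q=R2q(down(np.radians(5.8))); g=np.array([514.3,325.2])
bot.move_gripper(50)
bot.move_to([*g,130],q); 
print('hit',bot.servo_line([*g,54],q,speed=80,until_force=8), bot.read_state()['ee_pos'].round(1))
bot.move_gripper(0,70); s=bot.read_state(); print(s['grip_width'],s['grip_force'],s['ft_force'].round(1),s['clock'])
```

```text
-12.2 (array([  0,   0,   0,   0,   0,   0,   0,   0,   0,   0,   0,   0,   0,
         0,   0,   9,  61,  82, 826,  18,   0,   0,   0]), array([-60, -57, -54, -51, -48, -45, -42, -39, -36, -33, -30, -27, -24,
       -21, -18, -15, -12,  -9,  -6,  -3,   0,   3,   6,   9])) -4.460283861435485
-13.2 (array([  0,   0,   0,   0,   0,   0,   0,   0,   0,   0,   0,   0,  26,
        58, 220, 655,  37,   0,   0,   0,   0,   0,   0]), array([-60, -57, -54, -51, -48, -45, -42, -39, -36, -33, -30, -27, -24,
       -21, -18, -15, -12,  -9,  -6,  -3,   0,   3,   6,   9])) -14.23437550543558
1 [597.8 -19.5 101.9] 34.1 51.2 -15.0
-1 [514.9  -2.  102.1] -51.4 -33.3 -12.9
hit False [514.6 325.3  54.6]
14.533033500618952 70.61440587043762 [ 0.1 -0.1  5.5] 8.7167
```

The rest's yaw comes to about -12°, with its corner at (549.4,-42.7,70). The grasp is good, so I lift and lay the cover on the rest.

```bash
cat >> h.py <<'E'
yr=np.radians(-12.); e=np.array([np.cos(yr),np.sin(yr),0]); rx=np.array([-np.sin(yr),np.cos(yr),0]); zz=np.array([0,0,1.])
u=(rx+zz)/2**.5; n=(zz-rx)/2**.5; C=np.array([549.4,-42.7,70])
E
python3 - <<'E'
from h import *
T=np.stack([np.cross(e,-n),e,-n],1); q=R2q(T)
t=C+u*(43-9.9+4)+n*32.6
s=bot.read_state(); p=s['ee_pos']
bot.servo_line([p[0],p[1],130],speed=120)
s=bot.read_state(); print(s['ft_force'].round(2),s['grip_width'],s['clock'])
print(np.round(bot.ik(t+n*70,q),2),np.round(bot.ik(t,q),2))
bot.move_to([520,250,220],R2q(down(np.radians(-2))))
bot.move_to(t+n*60,q)
bot.dwell(.1)
snap('wrist','held1'); snap('side','side1')
s=bot.read_state(); print(s['ee_pos'].round(1),s['ft_force'].round(2),s['clock'])
a=cv2.imread('pics/held1.png'); b=cv2.imread('pics/side1.png')[120:312,180:436]
cv2.imwrite('pics/v1.png',np.vstack([np.hstack([cv2.resize(a,(400,300)),cv2.resize(b,(400,300),interpolation=cv2.INTER_CUBIC)])]))
E
```

```text
[ 0.16  0.15 -2.39] 14.411888183083498 9.5
[-0.51  0.49  1.63  0.76  1.38 -0.59] [-0.43  0.55  1.68  0.81  1.26 -0.62]
[541.5 -79.9 161.8] [-0.44  0.42 -1.68] 11.5167
```

View pics/v1.png

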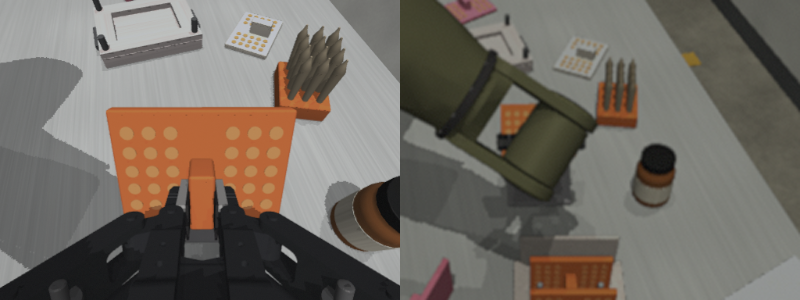

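The wrist pane shows the cover held squarely by its rib at (202,180), in front of the rest. I lower it onto the rails, then push gently to the lip and release.

Run:
```python
from h import *
t=C+u*(43-9.9+4)+n*32.6
bot.servo_line(t+n*8,speed=70)
print('n',bot.servo_line(t-n*5,speed=20,until_force=5)); p=bot.read_state()['ee_pos']; print('n err',((p-t)@n).round(2),((p-t)@u).round(2))
print('u',bot.servo_line(p-u*8,speed=20,until_force=6)); p=bot.read_state()['ee_pos']; s=bot.read_state();print('u',((p-t)@u).round(2),((p-t)@n).round(2),s['ft_force'].round(1))
bot.move_gripper(45); bot.dwell(.2)
bot.servo_line(p+n*70,speed=120); bot.dwell(.1)
im,P=snap('wrist','rest2'); print(bot.read_state()['clock'])
hsv=cv2.cvtColor(im,cv2.COLOR_BGR2HSV); m=cv2.inRange(hsv,(3,120,60),(22,255,255))>0
m&=np.linalg.norm(P-(C+43*u),axis=-1)<90
Q=(P[m]-C)@np.stack([e,u,n],1)
f=abs(Q[:,2]-10)<5
print('face n',np.median(Q[f,2]).round(1),'ext',np.percentile(Q[f],[.5,99.5],axis=0).round(1).tolist())
A=np.c_[Q[f][:,:2],np.ones(f.sum())]; print('plane',np.linalg.lstsq(A,Q[f,2],rcond=None)[0].round(4))
top=Q[f&(Q[:,1]>76)]; 
# top edge line: for bins in x the max u
b=[(x,np.percentile(Q[f&(abs(Q[:,0]-x)<5),1],99)) for x in range(-50,51,10)]; print('edge',np.polyfit(*zip(*b),1).round(4))
r=Q[Q[:,2]>30]; print('rib',np.median(r,0).round(1))
cv2.imwrite('pics/v2.png',im)
```

```text
n True
n err 3.53 -0.05
u False
u -8.3 3.6 [-0.7 -2.5  2.8]
14.8083
face n 9.9 ext [[-60.1, 1.7, 7.1], [57.2, 86.0, 11.8]]
plane [-1.40000e-03 -4.90000e-03  1.01612e+01]
edge [-3.00000e-04  8.56747e+01]
rib [-0.9 34.9 34.7]
```

View pics/v2.png

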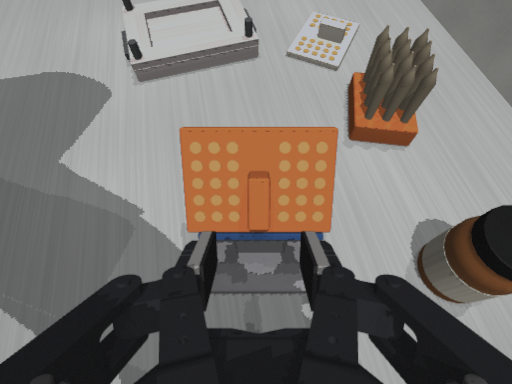

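The cover lies flat on the rails with its foot on the lip and its rib at (258,200). Now I regrip by the top edge.

Run:
```python
from h import *
T=np.stack([np.cross(n,-u),n,-u],1); q=R2q(T)
g=C-1.2*e+76.5*u+5*n
for k in (0,70): print(np.round(bot.ik(g+k*u,q),2))
w=C+rx*80; w[2]=270; qd=R2q(down(np.arctan2(-rx[1],-rx[0]))); print(np.round(bot.ik(w,qd),2))
p=bot.read_state()['ee_pos']; bot.servo_line([p[0],p[1],260],speed=200)
bot.move_to(w,qd)
bot.move_gripper(36)
bot.move_to(g+70*u,q); 
bot.dwell(.1); im,P=snap('wrist','pre'); s=bot.read_state(); print(s['ee_pos'].round(1),(g+70*u).round(1),s['clock'])
cv2.imwrite('pics/v3.png',im)
```

```text
[ 0.21  0.65  1.48 -0.71  1.44  2.25]
[ 0.28  0.63  1.38 -0.67  1.57  2.22]
[-0.    0.32  1.44 -0.    1.37  1.78]
[569.5  54.3 178.9] [569.   55.4 177.1] 18.4667
```

View pics/v3.png

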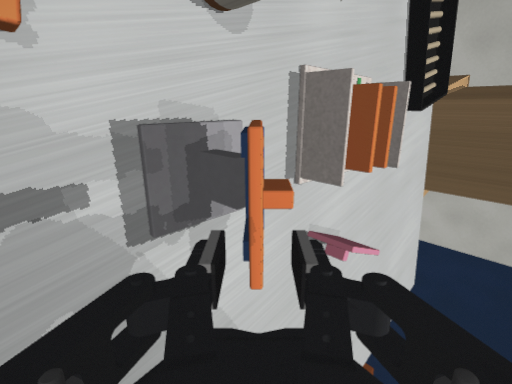

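The plate edge (257,200) sits midway between the fingers at (222) and (293). I advance and grip.

Run:
```python
from h import *
g=C-1.2*e+76.5*u+5*n
print('hit',bot.servo_line(g,speed=80,until_force=8)); bot.dwell(.15); s=bot.read_state(); print((s['ee_pos']-g)@np.stack([e,u,n],1))
bot.move_gripper(0,25); s=bot.read_state(); print(s['grip_width'],s['grip_force'],s['ft_force'].round(1))
bot.move_gripper(0,60); s=bot.read_state(); print(s['grip_width'],s['grip_force'],s['ft_force'].round(1),s['clock'])
p=s['ee_pos']; bot.servo_line(p+n*25+u*15,speed=80)
s=bot.read_state(); p=s['ee_pos']; bot.servo_line([p[0],p[1],260],speed=150)
s=bot.read_state(); print(s['grip_width'],s['ft_force'].round(1),s['clock'])
w=C-rx*60; w[2]=270; ys=np.radians(-13.25); qd=R2q(down(ys-np.pi/2)); print(np.round(bot.ik(w,qd),2))
bot.move_to(w,qd); bot.dwell(.2)
im,P=snap('wrist','up1'); s=bot.read_state(); t=s['ee_pos']; Tr=q2R(s['tool_rot']); print(t.round(1),s['clock'])
hsv=cv2.cvtColor(im,cv2.COLOR_BGR2HSV); m=cv2.inRange(hsv,(3,120,60),(22,255,255))>0
L=(P-t)@Tr  # tool coordinates
m&=(abs(L)<90).all(-1); Q=L[m]; print(np.percentile(Q,[1,50,99],axis=0).round(1).tolist(),m.sum())
np.save('pics/Q.npy',Q); cv2.imwrite('pics/v4.png',im)
```

```text
hit False
[ 0.10125274  0.45706634 -0.03972341]
9.47588313674474 27.01880246400833 [0.5 2.1 1.2]
9.254769130595703 59.192748069763184 [1.  4.4 3.3] 20.2
9.15121900417445 [ 0.2 -0.1 -1.7] 21.5583
[-0.25  0.28  1.5  -0.    1.36  1.55]
[ 537.1 -100.3  269.3] 22.525
[[-32.6, -4.5, -11.0], [8.3, 1.5, -8.9], [59.8, 28.2, 58.4]] 5864
```

View pics/v4.png

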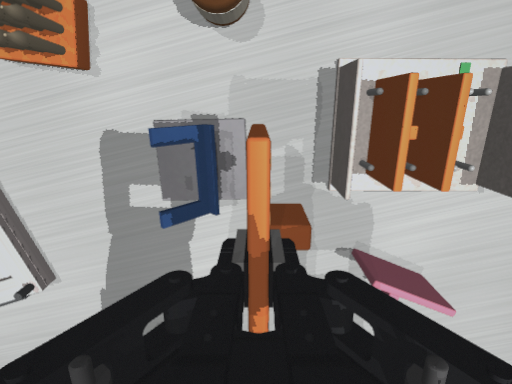

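The cover now hangs upright, gripped at the middle of its top edge, with its rib (290,225) towards the rack's -y side as needed. I check the offset in the hand, then move over the slot and compare in the same picture.

```bash
cat >> h.py <<'E'
ys=np.radians(-13.25); S=np.array([520.6,-357.8,10]); sx=np.array([np.cos(ys),np.sin(ys),0]); sy=np.array([-np.sin(ys),np.cos(ys),0])
qs=R2q(down(ys-np.pi/2))
E
python3 - <<'E'
from h import *
Q=np.load('pics/Q.npy'); t=Q[abs(Q[:,2]+10)<2.5]
print('top',np.polyfit(t[:,0],t[:,2],1).round(4),np.polyfit(t[:,0],t[:,1],1).round(4),np.percentile(t,[.5,99.5],axis=0).round(1).tolist())
r=Q[Q[:,1]>15]; print('rib',np.percentile(r,[2,50,98],axis=0).round(1).tolist())
h=S.copy(); h[2]=10+76+60
bot.move_to(S+[0,0,200],qs); bot.servo_line(h,qs,speed=150); bot.dwell(.2)
im,P=snap('wrist','hov'); s=bot.read_state(); tp=s['ee_pos']; print((tp-h).round(2),s['clock'])
im2,P2=snap('side','hovs')
hsv=cv2.cvtColor(im,cv2.COLOR_BGR2HSV); mo=cv2.inRange(hsv,(3,120,60),(22,255,255))>0; mg=cv2.inRange(hsv,(50,90,40),(85,255,255))>0
B=np.stack([sx,sy,[0,0,1]],1); L=(P-S)@B
near=(abs(L[...,0])<100)&(abs(L[...,1])<20)
for nm,m in (('top',mo&near&(abs(L[...,2]-146)<5)),('strip',mg&near&(abs(L[...,2])<8))):
    q=L[m]; print(nm,m.sum(),np.percentile(q,[1,50,99],axis=0).round(1).tolist(), np.polyfit(q[:,0],q[:,1],1).round(4) if len(q)>5 else '')
m=mo&(abs(L[...,0])<80)&(abs(L[...,1]-52)<15)&(abs(L[...,2]-86)<5); q=L[m]; print('racked',m.sum(),np.percentile(q,[1,50,99],axis=0).round(1).tolist(),np.polyfit(q[:,0],q[:,1],1).round(4))
b=im2[200:384,200:380]
cv2.imwrite('pics/v5.png',np.hstack([cv2.resize(im,(400,300)),cv2.resize(b,(400,400),interpolation=cv2.INTER_CUBIC)[:300]]))
E
```

```text
top [ 2.00e-03 -9.19e+00] [-0.0018  0.2107] [[-33.8, -4.5, -10.7], [59.4, 4.9, -7.6]]
rib [[-5.8, 15.3, 22.6], [7.2, 22.6, 24.8], [8.2, 28.7, 58.9]]
[ 0.29 -0.15  1.04] 24.3833
top 4250 [[-32.7, -5.0, 144.7], [21.2, -0.2, 146.6], [59.8, 4.4, 148.0]] [ 0.0021 -0.3153]
strip 317 [[57.1, -5.4, -0.4], [67.3, -0.2, 1.0], [78.1, 5.0, 2.5]] [-0.0125  0.9504]
racked 2383 [[-37.1, 46.5, 81.3], [15.7, 50.7, 85.8], [58.4, 56.4, 87.4]] [2.70000e-03 5.08234e+01]
```

View pics/v5.png

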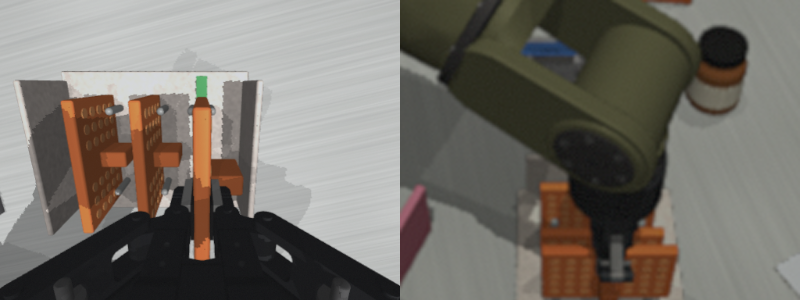

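The cover is over the strip within about 0.3 mm, and its rib faces away from the neighbours. I lower it with force watch.

Run:
```python
from h import *
d=S-0.4*sx
f=lambda z:[d[0],d[1],z]
print('a',bot.servo_line(f(112),qs,speed=60,until_force=8),bot.read_state()['ee_pos'].round(1))
if bot.read_state()['ee_pos'][2]<114:
    print('b',bot.servo_line(f(81),qs,speed=20,until_force=8)); bot.dwell(.1)
s=bot.read_state(); print(s['ee_pos'].round(2),s['ft_force'].round(1),s['moment'].round(2),s['clock'],s['grip_width'])
```

```text
a False [ 520.3 -357.8  112.2]
b True
[ 520.19 -357.77   86.64] [-2.1 -0.1  4.6] [ 0.07  0.15 -0.  ] 26.4083 9.158883321633299
```

It made contact at z = 86.6, which is the expected bottom. I release, retreat and check.

Run:
```python
from h import *
bot.move_gripper(24); bot.dwell(.2)
p=bot.read_state()['ee_pos']; bot.servo_line([p[0],p[1],250],speed=120)
bot.move_to(S-60*sx+60*sy+[0,0,270],qs); bot.dwell(.2)
im,P=snap('wrist','fin'); print(bot.read_state()['clock'])
hsv=cv2.cvtColor(im,cv2.COLOR_BGR2HSV); mo=cv2.inRange(hsv,(3,120,60),(22,255,255))>0
L=(P-S)@np.stack([sx,sy,[0,0,1]],1)
for y in (0,52,104):
    q=L[mo&(abs(L[...,0])<80)&(abs(L[...,1]-y)<9)&(abs(L[...,2]-86)<12)]; print(y,len(q),np.percentile(q,[1,50,99],axis=0).round(1).tolist())
cv2.imwrite('pics/v6.png',im)
```

```text
29.1167
0 1289 [[-57.7, -4.4, 74.8], [5.7, 1.4, 85.7], [57.5, 5.5, 87.7]]
52 1096 [[-58.3, 47.1, 83.7], [4.7, 52.1, 85.9], [57.5, 56.5, 87.7]]
104 1287 [[-57.7, 98.3, 74.6], [4.7, 102.6, 85.7], [57.5, 108.4, 87.8]]
```

View pics/v6.png

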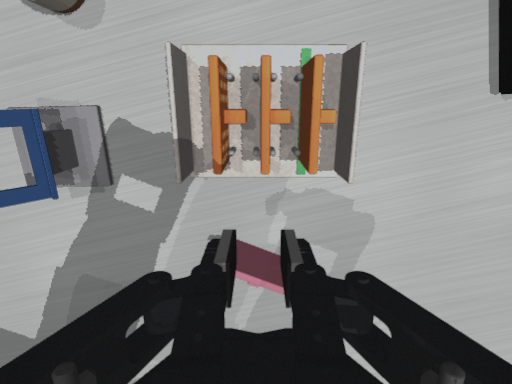

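All three covers stand at the same height with their ribs the same way. The new one (312,115) is level with the neighbours and centred, so I hand in.

```bash
python3 -c "
from rig import bot
print(bot.finish_job())"
```

```text
the job is handed in; nothing more can be done
None
```

The orange cover stands in the free slot, all the way down and centred, with its rib facing the same way as the others; the job was handed in at about 29 s (verdict not shown), and I did not re-measure the jar and cone tray.

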